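# Red flanges onto their test seats

## Robot

A 6-joint arm with a two-finger parallel gripper is mounted at the origin on the work surface. World frame = base frame: x ahead of the robot, y to its left, z up, the work surface at z = 0. Lengths are in mm, angles in rad, forces in N, time in s.
With the tool pointing down it reaches from about 275 to 750 mm from the base axis. Payload 10.2 kg.
Tool frame: the origin (TCP) lies between the finger pads; the fingertips stand 19 mm ahead of it and the grasp point (between the pads) is the TCP; z points along the fingers, y is the line along which they close (so a half turn about z gives the same grasp; the last joint's range is limited). The gripper opens to 85 mm and grips with 20 to 120 N. Pads are 22 mm wide; open, the fingers measure 114 mm over their backs; the gripper's body (76 mm by 85 mm) begins 54 mm behind the grasp point. The pads swing forward as they close: fully open they stand 13 mm farther back than shut.
Start: joints at [1.074, 0.313, 1.498, -0, 1.331, -0.223], TCP at [141.968, 505.446, 213.094] pointing down, gripper open.
Joint ranges: [-2.94, 2.94], [-0.97, 2.17], [0.19, 2.56], [-1.23, 4.37], [0.02, 3.11], [-2.88, 2.88]. Speed limits (rad/s): [2.39, 2.39, 3.01, 3.14, 3.14, 3.14].

## Interface

Orientations are given as a unit quaternion [w, x, y, z].
In Python, from rig import sense, capture, finish_job gives the robot as it stands. The module is installed in compiled form; this text tells all that it offers.
- The arm moves only by the tool move_arm, never from a script. Its argument "moves" is a list of rows, each an object with "turn": the turn, a rotation vector about the tool's x, y, z in rad, a list of three; "translation": the shift along the tool's x, y, z in mm, a list of three; "hand": the opening, from 0 (shut) to 1 (fully open). In form: [{"turn": [wx, wy, wz], "translation": [x, y, z], "hand": hand}, ...]. A call has 1 to 10 rows; each row shifts and turns the commanded pose from where the row before left it, along the tool's axes as they then stand; what a row does not reach is not made up. A row lasts 1/12 s, in which the tool goes at most 41.7 mm and 7.16 degrees, less where a joint would pass 70% of its speed; a pose out of reach is approached as far as the arm can. A call with a gripper value outside its range is refused whole. The fingers move at their own pace and stop on an object; "grip_force" is the grip in N (left out, the last holds). Time passes only in rows, so rows that do not move let the fingers close. It gives the time, the measured TCP pose, the force, the opening and the grip force at its end, in the units of the state.
- sense(): the state, without advancing time (a new reading comes with each control period).
- capture(name): name is "scene" or "top"; returns a dict with "image" (400x640x3 uint8, blue, green, red), "z_map" (400x640 float32, mm along the optical axis (not along the pixel's ray), 0 where there is no reading), "vertical_fov" (degrees; the focal length in pixels is half the picture's height over the tangent of half this angle, whatever the lens; pixels are square), "cx", "cy" (the principal point, pixels), "R" (3x3) and "t" (3): a world point X has camera coordinates R X + t. Camera axes: x right, y down, z forward; pixel columns grow to the right and rows downward; lengths in mm; the calibration is good to about 2 mm. A picture is of the moment at which its call begins.
- finish_job(): hands the job in; it is judged then, once.
The state is a dict: "time_s": time; "joints": joint angles; "dq": joint speeds; "tau": joint torques, N m; "eef_pos": TCP position; "ee_rot": TCP orientation; "force": force on the tool from outside, world axes, zero at the start; "wrist_torque": the same for the moment, N m; "grip_width": opening from 0.0 (shut) to 1.0 (fully open); "grip_force": force on a finger pad.
Only numpy, scipy, OpenCV 4.12 (cv2) and the standard library are available. Lean on these libraries where they do the work, as an engineer would, in place of code of your own. Each camera call takes 0.05 s, during which the arm holds its last target. There are 200 camera calls.

## Task

Pick out the three red flanges and set each one down gently, neck up, on the test seat whose grey disc is as wide as that flange, so that the brass stub sits in its bore and it lies flat on the seat. Do the largest first, then the medium, then the smallest, and let go of each before you take the next. Leave the bare steel flanges, the blue bin and the driver where they are.

Things in the scene. Friction and masses are not known exactly. Their poses are not given: they have to be found in the camera images.
- flange_large: red-painted steel pipe flange, large size: disc 94 mm across, 12 mm thick, lying flat, with a round neck of 36 mm outside diameter rising from its middle to 42 mm above the underside; a 27 mm bore runs through. Grip the neck from above (bare from 12 to 42 mm). 0.17 to 0.7 kg. Origin: centre of the underside; z up along the neck
- flange_medium: red-painted steel pipe flange, medium size: disc 68 mm across, 12 mm thick, lying flat, with a round neck of 36 mm outside diameter rising from its middle to 42 mm above the underside; a 27 mm bore runs through. Grip the neck from above (bare from 12 to 42 mm). 0.17 to 0.7 kg. Origin: centre of the underside; z up along the neck
- flange_small: red-painted steel pipe flange, small size: disc 46 mm across, 12 mm thick, lying flat, with a round neck of 36 mm outside diameter rising from its middle to 42 mm above the underside; a 27 mm bore runs through. Grip the neck from above (bare from 12 to 42 mm). 0.17 to 0.7 kg. Origin: centre of the underside; z up along the neck
- plain_large: bare grey steel flange, not painted, same shape and size as the large red one (94 mm disc, 42 mm high). Not part of the job, leave it. Origin: centre of the underside
- plain_small: bare grey steel flange, not painted, same shape and size as the small red one (46 mm disc, 42 mm high). Not part of the job, leave it. Origin: centre of the underside
- seat_large_top (a point): fixed round test seat for the large flange: dark foot plate 110 mm across, 10 mm high; on it a light grey seat disc 94 mm across, 8 mm high; in its middle a brass centring stub 12 mm high (18 mm across at the foot, 8 mm at the tip) that enters the flange bore. Point: centre of the grey disc top face, 18 mm above the bench, where the seated flange has its origin; z up
- seat_medium_top (a point): fixed round test seat for the medium flange: dark foot plate 84 mm across, 10 mm high; on it a light grey seat disc 68 mm across, 8 mm high; in its middle a brass centring stub 12 mm high (18 mm across at the foot, 8 mm at the tip) that enters the flange bore. Point: centre of the grey disc top face, 18 mm above the bench, where the seated flange has its origin; z up
- seat_small_top (a point): fixed round test seat for the small flange: dark foot plate 62 mm across, 10 mm high; on it a light grey seat disc 46 mm across, 8 mm high; in its middle a brass centring stub 12 mm high (18 mm across at the foot, 8 mm at the tip) that enters the flange bore. Point: centre of the grey disc top face, 18 mm above the bench, where the seated flange has its origin; z up
- coupling_bin: open blue plastic bin, 120 x 180 x 60 mm, filled with hose couplings, standing to the left of the work, its long side about along x (1.5 kg); leave it. Origin: centre of the underside
- driver: red and black cordless driver lying on its side to the right of the work, about 200 x 200 mm, 60 mm high (1.3 kg); leave it. Origin: on the bench under its motor barrel; x along the barrel to the bit
Not all that is in view belongs to the job. Leave any purple look-alike of the flange_small alone.

How it is judged:
By the outcome, as a careful person would: the job done as asked, in the order asked, and still so for the second after the job is handed in, with the robot touching nothing.
It also fails if it takes over 86 s, if anything falls off the work surface, if the arm or the gripper's body presses on something with over 40 N, if the wrist force passes 120 N, or if a joint passes its speed limit or range.

## Working session

There is one attempt and no reset: what is moved stays moved. The work goes in short steps, Python scripts to look and compute and a tool call to move; the robot and the scene stay as the last step left them, time stands still between calls to the robot, and variables do not carry over. Pictures are saved under pics/ and viewed, at most 14 in all, crops included, and the job is handed in when it is done.

Besides the shell and the picture viewer there is one more tool, called after "Request:" as a command line: name --argument value ..., lists and objects as JSON in quotes. move_arm: Moves the arm, as the interface text tells. Its arguments: {"type":"object","properties":{"moves":{"type":"array","items":{"type":"object","properties":{"turn":{"type":"array","items":{"type":"number"}},"translation":{"type":"array","items":{"type":"number"}},"hand":{"type":"number"}}}},"grip_force":{"type":"number"}},"required":["moves"]}

```bash
mkdir -p pics; cat > h.py <<'E'
import numpy as np, cv2
from rig import sense, capture, finish_job
def K(c):
    return (c["image"].shape[0]/2)/np.tan(np.radians(c["vertical_fov"])/2)
def ray(c,u,v,z):
    f=K(c); d=np.array([(u-c["cx"])/f,(v-c["cy"])/f,1.]); R=np.array(c["R"]);t=np.array(c["t"])
    o=-R.T@t; w=R.T@d; return o+w*(z-o[2])/w[2]
def world(c):
    f=K(c); Z=c["z_map"].astype(float); v,u=np.indices(Z.shape)
    P=np.stack([(u-c["cx"])/f*Z,(v-c["cy"])/f*Z,Z],-1)
    W=(P-np.array(c["t"]))@np.array(c["R"]); W[Z==0]=np.nan; return W
E
python3 - <<'E'
from h import *
for n in("top","scene"):
    c=capture(n); cv2.imwrite(f"pics/{n}0.png",c["image"]); print(n,c["vertical_fov"],c["cx"],c["cy"],np.round(c["R"],3).tolist(),np.round(c["t"],1))
s=sense();print(s)
E
```

```text
top 46.53555520079344 318.2428023913915 200.98813453960136 [[0.017, -1.0, 0.005], [-0.996, -0.017, -0.084], [0.084, -0.003, -0.996]] [ -28.5  471.3 1580.2]
scene 53.098531514447195 328.4764613753589 201.37369066758342 [[0.429, 0.903, -0.008], [0.592, -0.288, -0.753], [-0.683, 0.318, -0.658]] [-204.7 -234.1 1515.3]
{'time_s': 0.1, 'joints': array([ 1.07359298e+00,  3.13409863e-01,  1.49834056e+00, -2.86122112e-05,
        1.33099722e+00, -2.23384442e-01]), 'dq': array([-0.00138405, -0.00160303, -0.00286186, -0.00015102,  0.00012303,
       -0.00070755]), 'tau': array([ 3.46352528e-03, -4.12893784e+01, -2.60141480e+01, -2.41601319e-04,
        2.99857260e-03,  1.50115875e-05]), 'eef_pos': array([141.85772027, 505.21896268, 212.59195783]), 'ee_rot': array([-1.90592827e-04,  1.36478749e-01,  9.90642830e-01, -5.45314591e-04]), 'force': array([ 0.48422097,  0.11562493, -0.22590583]), 'wrist_torque': array([-0.0097294 ,  0.05933409,  0.01007429]), 'grip_force': 0.0, 'grip_width': 1.002979651088432}
```

View pics/top0.png

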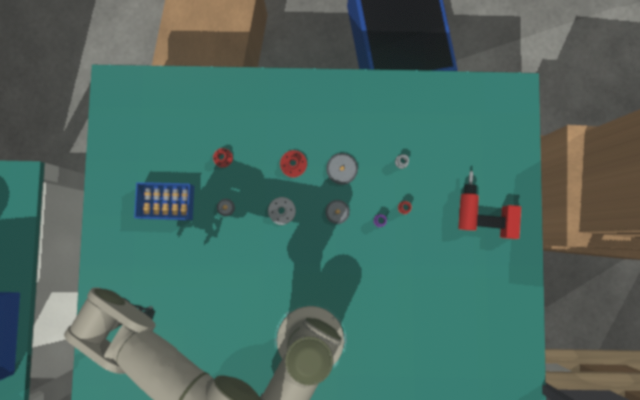

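View pics/scene0.png

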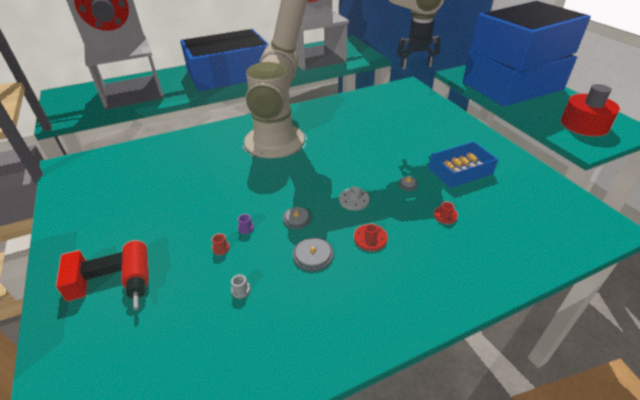

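The top view shows reds at (223,157), (293,163) and (405,207), and seats at (342,168), (337,212) and (226,208). The plain flanges are at (281,210) and (403,160), purple is at (381,219). Next I measure and confirm in a crop.

```bash
cat > meas.py <<'E'
from h import *
def red(im):
    h=cv2.cvtColor(im,cv2.COLOR_BGR2HSV); return (((h[...,0]<10)|(h[...,0]>170))&(h[...,1]>130)&(h[...,2]>50)).astype(np.uint8)
def nongreen(im):
    h=cv2.cvtColor(im,cv2.COLOR_BGR2HSV); return ((h[...,1]<110)|(h[...,0]<60)|(h[...,0]>110)).astype(np.uint8)
def blobs(c,roi,z,fn):
    x0,y0,x1,y1=roi; k=8
    im=cv2.resize(c["image"][y0:y1,x0:x1],None,fx=k,fy=k,interpolation=cv2.INTER_CUBIC)
    m=fn(im); cs,_=cv2.findContours(m,cv2.RETR_EXTERNAL,cv2.CHAIN_APPROX_NONE)
    out=[]
    for q in cs:
        if cv2.contourArea(q)<40*k*k*0.5: continue
        q=q.reshape(-1,2); q=(q+.5)/k-.5+[x0,y0]
        w=np.array([ray(c,u,v,z)[:2] for u,v in q],np.float32)
        (cx,cy),r=cv2.minEnclosingCircle(w); hull=cv2.convexHull(w); M=cv2.moments(hull); ar=cv2.contourArea(hull)
        out.append((np.round(q.mean(0)).astype(int).tolist(),"hullcen",np.round([M["m10"]/M["m00"],M["m01"]/M["m00"]],1).tolist(),"D",round(2*np.sqrt(ar/np.pi),1),"circ",np.round([cx,cy,2*r],1).tolist()))
    return out
E
python3 - <<'E'
from meas import *
c=capture("top")
for fn,z in((red,10),(nongreen,12)):
    print(fn.__name__)
    for o in blobs(c,(200,140,430,235),z,fn): print(o)
a=c["image"][140:235,200:430]
cv2.imwrite("pics/crop1.png",cv2.resize(a,None,fx=3.4,fy=3.4,interpolation=cv2.INTER_CUBIC))
s=capture("scene"); print("scene red")
for o in blobs(s,(200,170,480,280),10,red): print(o)
a=s["image"][160:310,200:480]
cv2.imwrite("pics/crop2.png",cv2.resize(a,None,fx=2.85,fy=2.85,interpolation=cv2.INTER_CUBIC))
W=world(c)
for u,v in((223,157),(293,163),(405,207),(342,168),(337,212),(226,208),(320,120)): print(u,v,np.round(W[v,u],0))
E
```

```text
red
([404, 207], 'hullcen', [456.9, -318.3], 'D', np.float64(37.5), 'circ', [457.4, -318.1, 41.3])
([293, 163], 'hullcen', [602.8, 69.5], 'D', np.float64(88.0), 'circ', [602.7, 69.9, 89.6])
([223, 158], 'hullcen', [619.7, 316.2], 'D', np.float64(59.3), 'circ', [619.0, 315.8, 63.4])
nongreen
([380, 220], 'hullcen', [410.0, -233.5], 'D', np.float64(52.5), 'circ', [409.9, -234.1, 55.1])
([404, 207], 'hullcen', [456.7, -318.3], 'D', np.float64(55.9), 'circ', [457.8, -317.5, 58.9])
([337, 211], 'hullcen', [437.6, -85.0], 'D', np.float64(88.7), 'circ', [437.2, -85.0, 90.1])
([225, 207], 'hullcen', [446.6, 299.9], 'D', np.float64(65.6), 'circ', [445.8, 300.2, 67.6])
([281, 210], 'hullcen', [438.1, 106.3], 'D', np.float64(102.6), 'circ', [437.5, 106.4, 104.2])
([402, 161], 'hullcen', [617.7, -308.9], 'D', np.float64(55.7), 'circ', [618.4, -309.4, 60.6])
([341, 169], 'hullcen', [587.6, -99.6], 'D', np.float64(114.8), 'circ', [587.3, -99.2, 117.0])
([293, 163], 'hullcen', [602.3, 69.8], 'D', np.float64(104.3), 'circ', [602.1, 69.6, 105.7])
([222, 157], 'hullcen', [619.1, 316.0], 'D', np.float64(78.2), 'circ', [618.5, 316.0, 80.0])
scene red
([221, 244], 'hullcen', [450.3, -318.4], 'D', np.float64(57.1), 'circ', [449.1, -319.9, 76.1])
([370, 237], 'hullcen', [606.7, 67.3], 'D', np.float64(95.1), 'circ', [606.6, 67.8, 100.0])
([446, 213], 'hullcen', [619.6, 317.3], 'D', np.float64(76.1), 'circ', [618.1, 320.1, 94.3])
223 157 [621. 315.   6.]
293 163 [605.  70.   3.]
405 207 [ 458. -324.   -4.]
342 168 [ 587. -100.   27.]
337 212 [435. -85.  25.]
226 208 [442. 294.  27.]
320 120 [762. -22.  -6.]
```

View pics/crop1.png

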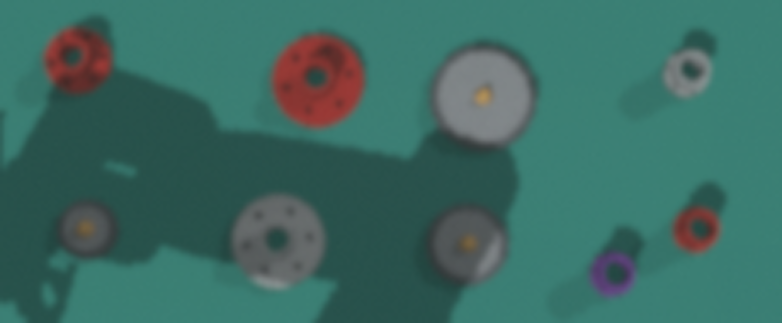

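View pics/crop2.png

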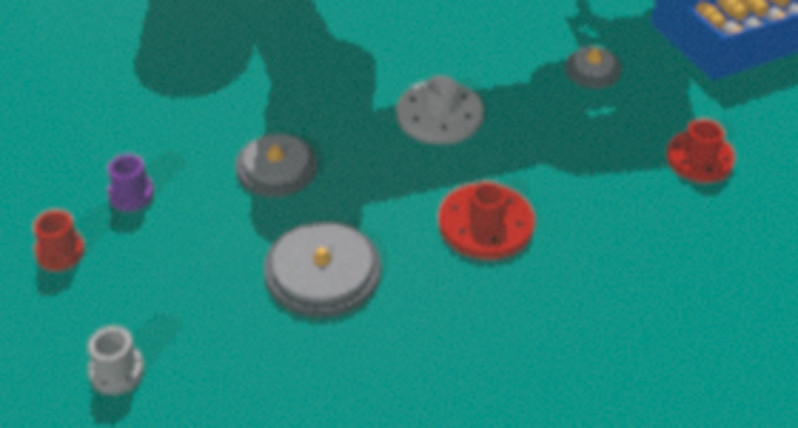

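Reds, by apparent disc width from the top view: (293,163) is about 88 mm, so large; (223,157) about 60, medium; (405,207) about 38, small. The crops confirm all three are red with necks up. The unpainted steel flanges at (281,210) and (403,160) and the purple look-alike at (381,219) are excluded. Seats: (342,168) large, (337,212) medium, (226,208) small. Next are the brass stubs.

```bash
python3 - <<'E'
from meas import *
def brass(im):
    h=cv2.cvtColor(im,cv2.COLOR_BGR2HSV); return ((h[...,0]>8)&(h[...,0]<32)&(h[...,1]>70)&(h[...,2]>40)).astype(np.uint8)
def dark(im): return im
P={"L":((342,168),(313,251)),"M":((337,212),(296,214)),"S":((226,208),(408,180))}
for n,i in(("top",0),("scene",1)):
    c=capture(n)
    for k,p in P.items():
        u,v=p[i]; r=7
        im=cv2.resize(c["image"][v-r:v+r+1,u-r:u+r+1],None,fx=8,fy=8,interpolation=cv2.INTER_CUBIC)
        m=brass(im); M=cv2.moments(m,True)
        if M["m00"]==0: print(n,k,"none"); continue
        x=(M["m10"]/M["m00"]+.5)/8-.5+u-r; y=(M["m01"]/M["m00"]+.5)/8-.5+v-r
        print(n,k,round(x,1),round(y,1),"px area",M["m00"]/64,np.round(ray(c,x,y,24),1))
    if i==0:
      f=K(c); 
      for k,(u,v) in {"fL":(294,162),"fM":(221,156),"fS":(405,207)}.items():
        g=c["image"][v-6:v+7,u-6:u+7]; im=cv2.resize(g,None,fx=8,fy=8,interpolation=cv2.INTER_CUBIC)
        h=cv2.cvtColor(im,cv2.COLOR_BGR2HSV); m=((h[...,0]>30)&(h[...,0]<120)|(h[...,2]<75)).astype(np.uint8)
        nn,_,st,ce=cv2.connectedComponentsWithStats(m)
        for j in range(1,nn):
            if st[j,4]>200:
                x=(ce[j][0]+.5)/8-.5+u-6;y=(ce[j][1]+.5)/8-.5+v-6
                print("bore",k,round(x,1),round(y,1),st[j,4]/64,np.round(ray(c,x,y,42)[:2],1))
E
```

```text
top L 341.7 167.8 px area 15.265625 [587.8 -99.3  24. ]
top M 337.2 211.2 px area 12.9375 [437.6 -86.   24. ]
top S 224.6 206.8 px area 13.5 [445.8 299.9  24. ]
bore fL 292.5 162.3 20.34375 [601.   70.1]
bore fM 220.6 156.1 18.75 [618.  315.9]
bore fS 399.9 201.3 5.21875 [ 473.6 -297.5]
bore fS 410.4 202.0 7.1875 [ 472.1 -333.1]
bore fS 405.5 206.8 20.4375 [ 455.2 -316.7]
bore fS 410.1 211.8 10.609375 [ 438.6 -332.1]
scene L 312.5 249.6 px area 30.546875 [ 593.1 -101.7   24. ]
scene M 296.1 213.6 px area 27.828125 [443.4 -88.3  24. ]
scene S 408.2 179.5 px area 23.140625 [451.5 296.   24. ]
```

Request:
move_arm --moves '[{"turn": [0,0,-0.0915],"translation": [0,0,0],"hand": 1},{"turn": [0,0,-0.0915],"translation": [0,0,0],"hand": 1},{"turn": [0,0,-0.0915],"translation": [0,0,0],"hand": 1},{"turn": [0,0,0],"translation": [-28,-27,5],"hand": 1},{"turn": [0,0,0],"translation": [-28,-27,5],"hand": 1},{"turn": [0,0,0],"translation": [-28,-27,5],"hand": 1},{"turn": [0,0,0],"translation": [-28,-27,5],"hand": 1},{"turn": [0,0,0],"translation": [-28,-27,5],"hand": 1},{"turn": [0,0,0],"translation": [-28,-27,5],"hand": 1},{"turn": [0,0,0],"translation": [-28,-27,5],"hand": 1}]' --grip_force 40

```text
time_s: 1.13
eef_pos: [339.1, 315.1, 178.0]
ee_rot: [0.0, -0.0, 1.0, 0.0]
force: [0.6, 0.3, 0.4]
grip_width: 1.001
grip_force: 0.0
```

Request:
move_arm --moves '[{"turn": [0,0,0],"translation": [-29,-27,6],"hand": 1},{"turn": [0,0,0],"translation": [-29,-27,6],"hand": 1},{"turn": [0,0,0],"translation": [-29,-27,6],"hand": 1},{"turn": [0,0,0],"translation": [-29,-27,6],"hand": 1},{"turn": [0,0,0],"translation": [-29,-27,6],"hand": 1},{"turn": [0,0,0],"translation": [-29,-27,6],"hand": 1},{"turn": [0,0,0],"translation": [-29,-27,6],"hand": 1},{"turn": [0,0,0],"translation": [-29,-27,6],"hand": 1},{"turn": [0,0,0],"translation": [-31,-29,6],"hand": 1},{"turn": [0,0,0],"translation": [0,0,0],"hand": 1}]'

```text
time_s: 1.97
eef_pos: [603.6, 67.4, 122.2]
ee_rot: [-0.0, 0.002, 1.0, -0.001]
force: [-0.2, 0.1, -0.6]
grip_width: 1.002
grip_force: 0.0
```

```bash
python3 - <<'E'
from meas import *
a=[]
for n,(x0,y0,x1,y1) in(("scene",(290,150,450,270)),("top",(230,120,390,240))):
    c=capture(n); a.append(cv2.resize(c["image"][y0:y1,x0:x1],(400,300),interpolation=cv2.INTER_CUBIC))
    f=K(c); p=np.array(c["R"])@np.array(sense()["eef_pos"])+c["t"]; print(n,f*p[0]/p[2]+c["cx"],f*p[1]/p[2]+c["cy"])
cv2.imwrite("pics/g1.png",np.hstack(a)); print(sense()["eef_pos"])
E
```

```text
scene 372.62331293172787 204.9723770921847
top 290.7359418523799 158.19904415330964
[600.62551762  71.55927337 123.32192261]
```

View pics/g1.png

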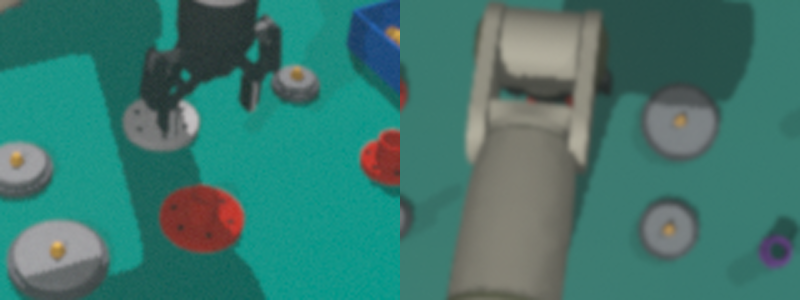

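The gripper is above the large red flange (scene crop at (200,218)), with its fingers straddling the neck. I descend now.

Request:
move_arm --moves '[{"turn": [0,0,0],"translation": [-1,-1.5,20],"hand": 1},{"turn": [0,0,0],"translation": [0,0,20],"hand": 1},{"turn": [0,0,0],"translation": [0,0,20],"hand": 1},{"turn": [0,0,0],"translation": [0,0,15],"hand": 1},{"turn": [0,0,0],"translation": [0,0,8],"hand": 1},{"turn": [0,0,0],"translation": [0,0,4],"hand": 1},{"turn": [0,0,0],"translation": [0,0,0],"hand": 1},{"turn": [0,0,0],"translation": [0,0,0],"hand": 1}]'

```text
time_s: 2.73
eef_pos: [601.7, 71.4, 38.2]
ee_rot: [0.001, -0.001, 1.0, -0.0]
force: [-0.2, 0.3, 0.2]
grip_width: 0.995
grip_force: 0.0
```

Request:
move_arm --moves '[{"turn": [0,0,0],"translation": [0,-1.5,2],"hand": 1},{"turn": [0,0,0],"translation": [0,0,1.5],"hand": 0.7},{"turn": [0,0,0],"translation": [0,0,0],"hand": 0.5},{"turn": [0,0,0],"translation": [0,0,0],"hand": 0.3},{"turn": [0,0,0],"translation": [0,0,0],"hand": 0.2},{"turn": [0,0,0],"translation": [0,0,0],"hand": 0.1},{"turn": [0,0,0],"translation": [0,0,0],"hand": 0},{"turn": [0,0,0],"translation": [0,0,0],"hand": 0},{"turn": [0,0,0],"translation": [0,0,0],"hand": 0},{"turn": [0,0,0],"translation": [0,0,0],"hand": 0}]' --grip_force 50

```text
time_s: 3.57
eef_pos: [601.4, 69.6, 33.8]
ee_rot: [-0.0, -0.0, 1.0, 0.0]
force: [0.0, 0.4, 0.2]
grip_width: 0.003
grip_force: 0.0
```

```bash
python3 - <<'E'
from meas import *
a=[]
for n,(x0,y0,x1,y1) in(("scene",(290,150,450,270)),("top",(230,120,390,240))):
    c=capture(n); a.append(cv2.resize(c["image"][y0:y1,x0:x1],(400,300),interpolation=cv2.INTER_CUBIC))
    f=K(c)
    for q in (np.array(sense()["eef_pos"]),):
        p=np.array(c["R"])@q+c["t"]; print(n,f*p[0]/p[2]+c["cx"],f*p[1]/p[2]+c["cy"])
cv2.imwrite("pics/g2.png",np.hstack(a)); print(sense()["eef_pos"],sense()["force"])
E
```

```text
scene 370.423885471505 229.0131242122184
top 292.7330116715979 162.55810368878508
[601.42096468  69.58204428  33.77244482] [ 0.17554051 -0.75053776  1.02154545]
```

View pics/g2.png

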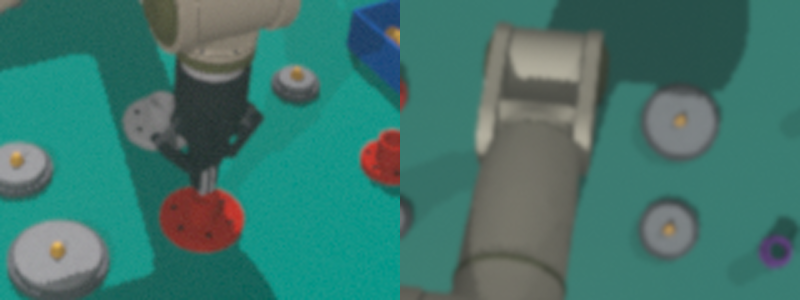

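```bash
python3 - <<'E'
from meas import *
c=capture("scene"); a=c["image"][190:260,335:405]
a=cv2.convertScaleAbs(cv2.resize(a,(560,560),interpolation=cv2.INTER_CUBIC),alpha=1.8)
W=world(c)
for v in range(215,252,3): print(v,[f"{W[v,u,2]:.0f}" for u in range(352,390,3)])
cv2.imwrite("pics/g3.png",a);s=sense();print(s["grip_width"],s["grip_force"])
E
```

```text
215 ['-2', '-2', '-3', '112', '112', '101', '102', '97', '97', '-3', '-1', '-6', '-5']
218 ['-1', '-1', '-2', '-2', '100', '79', '93', '88', '79', '-2', '-4', '-3', '-3']
221 ['-4', '-4', '-2', '-2', '-1', '74', '77', '73', '67', '-3', '-3', '0', '-5']
224 ['0', '-4', '-3', '-4', '-1', '64', '66', '63', '-2', '-4', '-4', '-1', '-3']
227 ['-3', '1', '-2', '8', '11', '32', '53', '32', '38', '10', '0', '-2', '-1']
230 ['-2', '-2', '9', '10', '8', '40', '17', '18', '42', '10', '9', '-3', '-4']
233 ['-2', '8', '10', '12', '10', '34', '35', '39', '29', '10', '10', '8', '-1']
236 ['-2', '9', '11', '10', '9', '21', '28', '28', '18', '11', '10', '9', '-3']
239 ['-1', '11', '9', '8', '7', '7', '11', '13', '9', '9', '10', '8', '-0']
242 ['-0', '-0', '12', '11', '9', '10', '9', '9', '9', '9', '9', '9', '1']
245 ['-2', '0', '3', '11', '10', '11', '10', '9', '8', '7', '9', '-6', '-1']
248 ['1', '-1', '-1', '1', '4', '5', '11', '8', '7', '6', '-2', '-2', '-1']
251 ['-2', '-4', '-1', '-5', '-2', '-1', '-5', '-0', '-2', '-1', '2', '-3', '-2']
0.0003131654002591863 0.0
```

View pics/g3.png

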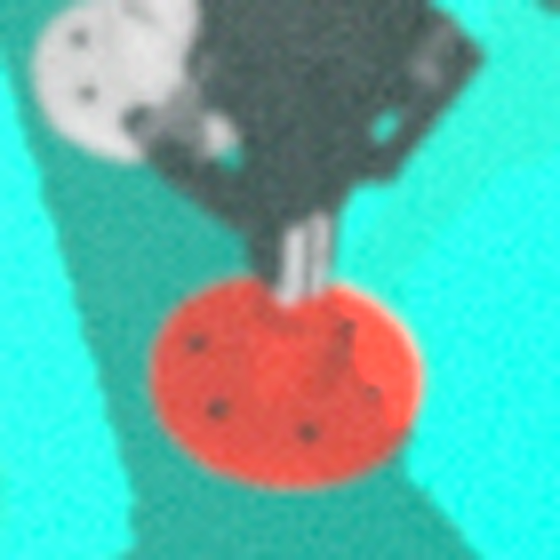

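```bash
python3 - <<'E'
from meas import *
c=capture("scene"); W=world(c)
for v in (221,224,226,227,228,229,230,231,232,234,237): print(v,[np.round(W[v,u]).astype(int).tolist() for u in range(365,379,2)])
for u,v in ((355,237),(386,237),(370,250),(312,250)): print(np.round(W[v,u]))
c=capture("top");W=world(c)
for u,v in((342,164),(337,206),(320,120)):print(np.round(W[v,u]))
E
```

```text
221 [[536, 91, -1], [603, 56, 71], [608, 58, 75], [613, 62, 77], [613, 68, 76], [614, 74, 73], [549, 125, -5]]
224 [[547, 85, -1], [603, 56, 60], [610, 58, 66], [614, 62, 67], [611, 70, 61], [612, 76, 60], [560, 118, -4]]
226 [[564, 75, 10], [591, 65, 38], [611, 58, 59], [613, 63, 58], [614, 69, 57], [603, 83, 41], [579, 106, 9]]
227 [[593, 57, 40], [592, 64, 35], [589, 72, 30], [612, 64, 53], [595, 82, 31], [601, 84, 35], [607, 87, 40]]
228 [[595, 56, 38], [592, 64, 32], [592, 71, 28], [594, 76, 28], [596, 81, 28], [605, 82, 35], [611, 85, 40]]
229 [[599, 53, 39], [593, 64, 29], [593, 70, 26], [595, 76, 25], [595, 82, 23], [604, 83, 31], [615, 82, 41]]
230 [[602, 52, 38], [605, 56, 39], [591, 72, 20], [591, 78, 17], [597, 81, 21], [605, 83, 27], [617, 81, 39]]
231 [[603, 51, 36], [609, 54, 40], [591, 72, 15], [593, 77, 15], [596, 82, 16], [618, 74, 39], [614, 83, 31]]
232 [[602, 52, 31], [611, 53, 38], [617, 56, 42], [616, 63, 38], [619, 67, 39], [621, 73, 38], [614, 84, 27]]
234 [[603, 52, 23], [610, 54, 29], [615, 57, 32], [618, 62, 32], [621, 66, 34], [621, 73, 31], [609, 88, 13]]
237 [[603, 53, 11], [612, 54, 19], [616, 57, 22], [618, 63, 21], [620, 68, 20], [621, 74, 18], [618, 82, 12]]
[592.  27.  12.]
[628. 106.  10.]
[645.  45.   3.]
[ 595. -104.   25.]
[ 602. -101.   16.]
[456. -85.  14.]
[761. -22.  -1.]
```

The depth data show the shut fingertips at z≈54, above the neck top (42) and inside the flange outline in x/y. So the tips sit about 38 mm higher than the stated TCP implies. I reopen and go lower in small steps, watching the force.

Request:
move_arm --moves '[{"turn": [0,0,0],"translation": [0,0,0],"hand": 1},{"turn": [0,0,0],"translation": [0,0,0],"hand": 1},{"turn": [0,0,0],"translation": [0,0,0],"hand": 1},{"turn": [0,0,0],"translation": [0,0,0],"hand": 1},{"turn": [0,0,0],"translation": [0,0,0],"hand": 1},{"turn": [0,0,0],"translation": [0,0,0],"hand": 1},{"turn": [0,0,0],"translation": [0,0,8],"hand": 1},{"turn": [0,0,0],"translation": [0,0,8],"hand": 1},{"turn": [0,0,0],"translation": [0,0,4],"hand": 1},{"turn": [0,0,0],"translation": [0,0,0],"hand": 1}]'

```text
time_s: 4.65
eef_pos: [600.5, 69.6, 12.1]
ee_rot: [-0.001, -0.0, 1.0, 0.0]
force: [-0.7, -0.2, 0.2]
grip_width: 1.0
grip_force: 0.0
```

```bash
python3 - <<'E'
from meas import *
c=capture("scene"); W=world(c); s=sense(); print(s["grip_width"],s["eef_pos"],s["force"])
for v in range(205,240,3): print(v,[f"{W[v,u,2]:.0f}" for u in range(345,400,3)])
cv2.imwrite("pics/g4.png",cv2.resize(c["image"][190:260,325:415],None,fx=6,fy=6,interpolation=cv2.INTER_CUBIC))
E
```

```text
0.9997408572280649 [600.93684112  69.62150028  12.86366124] [-0.07589479  0.37374763  0.26535656]
205 ['10', '143', '145', '141', '145', '143', '145', '143', '138', '135', '131', '133', '131', '108', '1', '94', '107', '108', '-5']
208 ['1', '135', '145', '148', '135', '133', '135', '130', '132', '131', '122', '116', '123', '116', '113', '94', '96', '95', '-4']
211 ['-3', '124', '136', '137', '108', '102', '122', '121', '127', '122', '110', '106', '-6', '107', '95', '91', '-1', '-2', '-3']
214 ['-2', '119', '128', '126', '103', '109', '118', '115', '105', '-4', '-3', '-3', '-2', '71', '78', '75', '-1', '-4', '-2']
217 ['98', '101', '119', '116', '89', '109', '111', '105', '1', '-2', '-4', '-5', '-0', '63', '71', '-3', '-3', '-4', '-2']
220 ['92', '95', '107', '93', '95', '94', '-2', '-4', '-5', '-1', '-4', '-3', '-3', '51', '60', '0', '-1', '0', '-1']
223 ['-3', '94', '95', '89', '90', '-4', '-2', '-0', '-3', '-0', '-2', '-5', '-2', '-4', '50', '-3', '-1', '-6', '-2']
226 ['2', '-2', '-2', '76', '78', '-4', '8', '37', '35', '34', '41', '10', '-2', '-0', '-3', '-6', '-3', '-3', '-2']
229 ['-2', '-2', '-0', '65', '65', '9', '10', '42', '22', '21', '30', '12', '10', '-1', '-2', '-4', '-4', '-0', '-1']
232 ['-4', '-3', '-5', '56', '52', '13', '11', '34', '41', '40', '38', '11', '9', '14', '-4', '-2', '-1', '-2', '-1']
235 ['-2', '-1', '-3', '9', '11', '10', '11', '23', '29', '29', '26', '10', '8', '12', '-5', '-3', '-1', '-1', '-1']
238 ['-5', '-3', '-5', '7', '13', '11', '11', '14', '17', '15', '13', '14', '10', '10', '8', '-0', '-1', '-4', '-2']
```

View pics/g4.png

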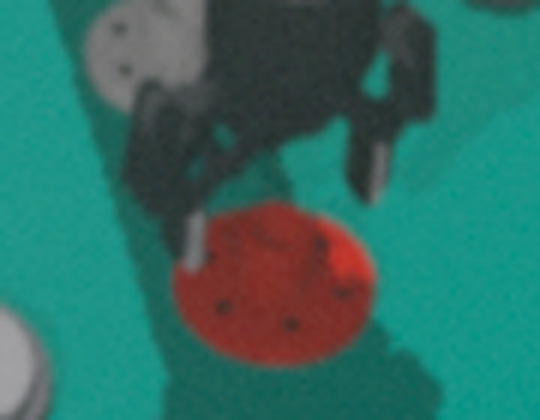

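Open tips are at z≈48 with reported z 12.5. I go a further 18 mm and close.

Request:
move_arm --moves '[{"turn": [0,0,0],"translation": [0,0,8],"hand": 1},{"turn": [0,0,0],"translation": [0,0,6],"hand": 1},{"turn": [0,0,0],"translation": [0,0,4],"hand": 1},{"turn": [0,0,0],"translation": [0,0,0],"hand": 0.7},{"turn": [0,0,0],"translation": [0,0,0],"hand": 0.5},{"turn": [0,0,0],"translation": [0,0,0],"hand": 0.35},{"turn": [0,0,0],"translation": [0,0,0],"hand": 0.2},{"turn": [0,0,0],"translation": [0,0,0],"hand": 0.1},{"turn": [0,0,0],"translation": [0,0,0],"hand": 0},{"turn": [0,0,0],"translation": [0,0,0],"hand": 0}]'

```text
time_s: 5.53
eef_pos: [601.7, 69.8, -3.5]
ee_rot: [0.0, -0.0, 1.0, 0.0]
force: [-1.3, 1.7, 5.7]
grip_width: 0.405
grip_force: 50.1
```

Request:
move_arm --moves '[{"turn": [0,0,0],"translation": [0,0,-4],"hand": 0},{"turn": [0,0,0],"translation": [0,0,-10],"hand": 0},{"turn": [0,0,0],"translation": [0,0,-20],"hand": 0},{"turn": [0,0,0],"translation": [0,0,-20],"hand": 0},{"turn": [0,0,0],"translation": [0,0,-20],"hand": 0},{"turn": [0,0,0],"translation": [0,0,-10],"hand": 0},{"turn": [0,0,0],"translation": [0,0,0],"hand": 0},{"turn": [0,0,0],"translation": [0,0,0],"hand": 0}]' --grip_force 70

```text
time_s: 6.2
eef_pos: [601.0, 69.5, 79.3]
ee_rot: [-0.0, -0.0, 1.0, -0.0]
force: [0.5, 0.4, -6.9]
grip_width: 0.401
grip_force: 70.7
```

```bash
python3 - <<'E'
from meas import *
c=capture("scene"); W=world(c); s=sense(); print(s["grip_width"],s["eef_pos"],s["force"])
m=red(c["image"]);m[:, :300]=0; m[:,430:]=0; m[:150]=0; m[280:]=0
v,u=np.nonzero(m); print(len(u)); P=W[v,u]; print(np.round(np.nanpercentile(P,[2,25,50,75,98],axis=0)))
cv2.imwrite("pics/g5.png",cv2.resize(c["image"][160:270,300:430],None,fx=5,fy=5,interpolation=cv2.INTER_CUBIC))
E
```

```text
0.39950306463881374 [600.6184896   69.58350585  78.47673858] [ 0.49565317 -0.19604362 -5.51116061]
536
[[575.  24.  87.]
 [607.  42.  91.]
 [619.  61.  93.]
 [630.  78.  96.]
 [648. 105. 122.]]
```

View pics/g5.png

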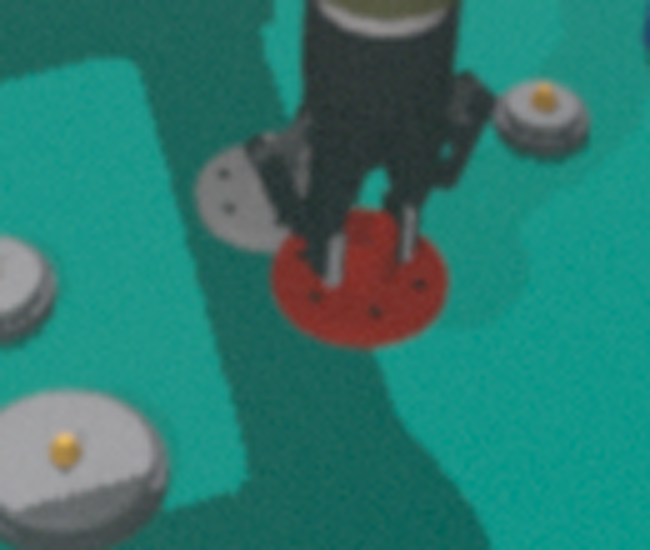

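The large red flange is held flat (crop (360,280)). Its underside is at eef z + 3. I move it over the large seat.

Request:
move_arm --moves '[{"turn": [0,0,0],"translation": [1,-15,0],"hand": 0},{"turn": [0,0,0],"translation": [2,-25,0],"hand": 0},{"turn": [0,0,0],"translation": [3,-30,0],"hand": 0},{"turn": [0,0,0],"translation": [3,-30,0],"hand": 0},{"turn": [0,0,0],"translation": [2,-30,0],"hand": 0},{"turn": [0,0,0],"translation": [1,-25,0],"hand": 0},{"turn": [0,0,0],"translation": [1,-14,0],"hand": 0},{"turn": [0,0,0],"translation": [0,0,0],"hand": 0},{"turn": [0,0,0],"translation": [0,0,0],"hand": 0},{"turn": [0,0,0],"translation": [0,0,0],"hand": 0}]'

```text
time_s: 7.08
eef_pos: [588.2, -98.3, 79.0]
ee_rot: [-0.001, -0.001, 1.0, 0.0]
force: [0.0, 0.4, -5.2]
grip_width: 0.404
grip_force: 71.0
```

```bash
cat > chk.py <<'E'
from meas import *
import sys
x0,y0,x1,y1=map(int,sys.argv[1:5]); dz=float(sys.argv[5])  # disc top z - eef z
c=capture("scene"); s=sense(); e=np.array(s["eef_pos"]); print(s["grip_width"],e,s["force"])
k=8; im=cv2.resize(c["image"][y0:y1,x0:x1],None,fx=k,fy=k,interpolation=cv2.INTER_CUBIC)
q=max(cv2.findContours(red(im),0,1)[0],key=cv2.contourArea).reshape(-1,2)
q=cv2.convexHull(q.astype(np.int32)).reshape(-1,2); q=(q+.5)/k-.5+[x0,y0]
w=np.array([ray(c,u,v,e[2]+dz)[:2] for u,v in q])
# front half (facing camera) outline: circle fit with least squares
A=np.c_[2*w,np.ones(len(w))]; 
ok=np.ones(len(w),bool)
for _ in range(5):
    r=np.linalg.lstsq(A[ok],(w[ok]**2).sum(1),rcond=None)[0]; R=np.sqrt(r[2]+r[0]**2+r[1]**2); d=np.abs(np.hypot(*(w-r[:2]).T)-R); ok=d<max(2,np.median(d)*1.5)
print("circle",np.round(r[:2],1),"D",round(2*R,1),ok.sum(),len(w))
E
python3 chk.py 250 170 420 280 12
```

```text
0.3999021818216802 [588.34993205 -98.15672271  79.24854849] [ 0.58363374  0.09117291 -5.86628201]
circle [ 591.5 -101.5] D 95.3 38 46
```

Request:
move_arm --moves '[{"turn": [0,0,0],"translation": [-1,-0.5,15],"hand": 0},{"turn": [0,0,0],"translation": [0,0,15],"hand": 0},{"turn": [0,0,0],"translation": [0,0,10],"hand": 0},{"turn": [0,0,0],"translation": [0,0,6],"hand": 0},{"turn": [0,0,0],"translation": [0,0,4],"hand": 0},{"turn": [0,0,0],"translation": [0,0,4],"hand": 0},{"turn": [0,0,0],"translation": [0,0,2],"hand": 0},{"turn": [0,0,0],"translation": [0,0,0],"hand": 0}]'

```text
time_s: 7.8
eef_pos: [589.5, -99.9, 23.7]
ee_rot: [-0.0, -0.0, 1.0, 0.0]
force: [1.2, -0.2, -6.5]
grip_width: 0.403
grip_force: 71.0
```

Request:
move_arm --moves '[{"turn": [0,0,0],"translation": [0,0,2],"hand": 0},{"turn": [0,0,0],"translation": [0,0,1.5],"hand": 0},{"turn": [0,0,0],"translation": [0,0,1],"hand": 0},{"turn": [0,0,0],"translation": [0,0,1],"hand": 0},{"turn": [0,0,0],"translation": [0,0,0],"hand": 0}]'

```text
time_s: 8.22
eef_pos: [589.4, -99.9, 18.1]
ee_rot: [-0.0, -0.0, 1.0, 0.0]
force: [0.3, -0.0, -5.7]
grip_width: 0.405
grip_force: 71.0
```

Request:
move_arm --moves '[{"turn": [0,0,0],"translation": [0,0,1],"hand": 0},{"turn": [0,0,0],"translation": [0,0,1],"hand": 0},{"turn": [0,0,0],"translation": [0,0,0],"hand": 0}]'

```text
time_s: 8.47
eef_pos: [589.4, -99.9, 16.1]
ee_rot: [-0.0, -0.0, 1.0, 0.0]
force: [0.2, 0.5, -5.5]
grip_width: 0.4
grip_force: 71.0
```

Request:
move_arm --moves '[{"turn": [0,0,0],"translation": [0,0,0.7],"hand": 0},{"turn": [0,0,0],"translation": [0,0,0.7],"hand": 0},{"turn": [0,0,0],"translation": [0,0,0],"hand": 0}]'

```text
time_s: 8.72
eef_pos: [589.5, -99.9, 14.7]
ee_rot: [-0.0, -0.0, 1.0, 0.0]
force: [0.2, -0.3, -6.0]
grip_width: 0.4
grip_force: 71.0
```

Request:
move_arm --moves '[{"turn": [0,0,0],"translation": [0,0,0.7],"hand": 0},{"turn": [0,0,0],"translation": [0,0,0.7],"hand": 0},{"turn": [0,0,0],"translation": [0,0,0],"hand": 0}]'

```text
time_s: 8.97
eef_pos: [589.6, -100.0, 14.6]
ee_rot: [0.0, -0.0, 1.0, -0.0]
force: [-4.6, 1.5, 5.6]
grip_width: 0.405
grip_force: 72.2
```

Contact at eef z 14.6, so the underside is at about 18 and seated. I release and retreat.

Request:
move_arm --moves '[{"turn": [0,0,0],"translation": [0,0,-1],"hand": 0.5},{"turn": [0,0,0],"translation": [0,0,0],"hand": 0.6},{"turn": [0,0,0],"translation": [0,0,0],"hand": 0.8},{"turn": [0,0,0],"translation": [0,0,0],"hand": 1},{"turn": [0,0,0],"translation": [0,0,0],"hand": 1},{"turn": [0,0,0],"translation": [0,0,-10],"hand": 1},{"turn": [0,0,0],"translation": [0,0,-20],"hand": 1},{"turn": [0,0,0],"translation": [0,0,-30],"hand": 1},{"turn": [0,0,0],"translation": [0,0,-20],"hand": 1},{"turn": [0,0,0],"translation": [0,0,0],"hand": 1}]'

```text
time_s: 9.8
eef_pos: [591.7, -100.7, 99.8]
ee_rot: [0.004, -0.0, 1.0, -0.001]
force: [0.3, -0.2, -0.6]
grip_width: 1.0
grip_force: 0.0
```

```bash
python3 - <<'E'
from meas import *
c=capture("scene"); W=world(c);s=sense();print(s["eef_pos"],s["force"])
m=red(c["image"]);m[:, :270]=0; m[:,350:]=0; m[:205]=0; m[290:]=0
v,u=np.nonzero(m);P=W[v,u];k=(P[:,2]<37)&(P[:,2]>22); d=P[k]
A=np.c_[d[:,:2],np.ones(k.sum())];r=np.linalg.lstsq(A,d[:,2],rcond=None)[0];print("disc top plane tilt",r[:2],"z",np.median(d[:,2]))
cv2.imwrite("pics/g6.png",cv2.resize(c["image"][190:300,255:385],None,fx=4,fy=4,interpolation=cv2.INTER_CUBIC))
E
```

```text
[ 590.70212399 -100.32478676   97.2597835 ] [-0.07814818 -0.02548242 -0.37053718]
disc top plane tilt [-0.01109729  0.00453126] z 27.918076589484325
```

View pics/g6.png

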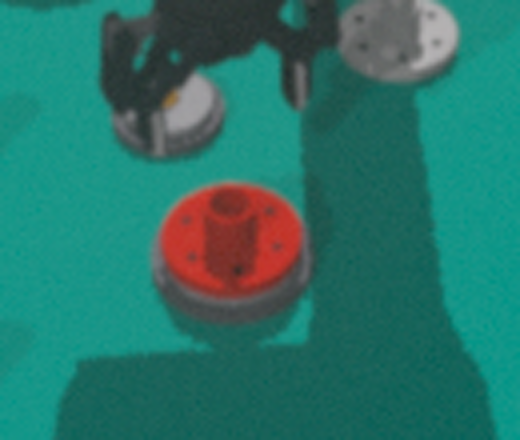

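The large flange sits flat and centred on its seat (crop (232,240)). Now the medium.

Request:
move_arm --moves '[{"turn": [0,0,0],"translation": [-2,20,0],"hand": 1},{"turn": [0,0,0],"translation": [-2,36,0],"hand": 1},{"turn": [0,0,0],"translation": [-2,36,0],"hand": 1},{"turn": [0,0,0],"translation": [-2,36,0],"hand": 1},{"turn": [0,0,0],"translation": [-2,36,0],"hand": 1},{"turn": [0,0,0],"translation": [-3,36,0],"hand": 1},{"turn": [0,0,0],"translation": [-3,36,0],"hand": 1},{"turn": [0,0,0],"translation": [-3,36,0],"hand": 1},{"turn": [0,0,0],"translation": [-3,36,0],"hand": 1},{"turn": [0,0,0],"translation": [-3,36,0],"hand": 1}]'

```text
time_s: 10.68
eef_pos: [613.6, 245.9, 93.6]
ee_rot: [-0.001, -0.0, 1.0, -0.0]
force: [1.0, 0.2, 0.4]
grip_width: 0.997
grip_force: 0.0
```

Request:
move_arm --moves '[{"turn": [0,0,0],"translation": [-2,36,10],"hand": 1},{"turn": [0,0,0],"translation": [-2,26,10],"hand": 1},{"turn": [0,0,0],"translation": [0,10,10],"hand": 1},{"turn": [0,0,0],"translation": [0,0,0],"hand": 1},{"turn": [0,0,0],"translation": [0,0,0],"hand": 1},{"turn": [0,0,0],"translation": [0,0,0],"hand": 1}]'

```text
time_s: 11.18
eef_pos: [618.6, 314.5, 64.8]
ee_rot: [0.0, 0.0, 1.0, -0.0]
force: [0.4, 0.5, -0.1]
grip_width: 1.001
grip_force: 0.0
```

Request:
move_arm --moves '[{"turn": [0,0,0],"translation": [0,1.5,15],"hand": 1},{"turn": [0,0,0],"translation": [0,0,15],"hand": 1},{"turn": [0,0,0],"translation": [0,0,15],"hand": 1},{"turn": [0,0,0],"translation": [0,0,12],"hand": 1},{"turn": [0,0,0],"translation": [0,0,8],"hand": 1},{"turn": [0,0,0],"translation": [0,0,3],"hand": 1},{"turn": [0,0,0],"translation": [0,0,0],"hand": 1},{"turn": [0,0,0],"translation": [0,0,0],"hand": 1}]'

```text
time_s: 11.85
eef_pos: [618.7, 317.5, -2.7]
ee_rot: [0.001, -0.0, 1.0, 0.0]
force: [-0.7, 0.7, 0.7]
grip_width: 1.001
grip_force: 0.0
```

Request:
move_arm --moves '[{"turn": [0,0,0],"translation": [0,0,0],"hand": 0.7},{"turn": [0,0,0],"translation": [0,0,0],"hand": 0.6},{"turn": [0,0,0],"translation": [0,0,0],"hand": 0.5},{"turn": [0,0,0],"translation": [0,0,0],"hand": 0.4},{"turn": [0,0,0],"translation": [0,0,0],"hand": 0.3},{"turn": [0,0,0],"translation": [0,0,0],"hand": 0.1},{"turn": [0,0,0],"translation": [0,0,0],"hand": 0},{"turn": [0,0,0],"translation": [0,0,0],"hand": 0},{"turn": [0,0,0],"translation": [0,0,0],"hand": 0}]'

```text
time_s: 12.6
eef_pos: [618.6, 317.8, -2.8]
ee_rot: [0.001, -0.0, 1.0, 0.0]
force: [-0.8, 0.6, 5.1]
grip_width: 0.404
grip_force: 69.8
```

Request:
move_arm --moves '[{"turn": [0,0,0],"translation": [0,0,-8],"hand": 0},{"turn": [0,0,0],"translation": [0,0,-18],"hand": 0},{"turn": [0,0,0],"translation": [0,0,-25],"hand": 0},{"turn": [0,0,0],"translation": [0,0,-25],"hand": 0},{"turn": [0,0,0],"translation": [0,0,-14],"hand": 0},{"turn": [0,0,0],"translation": [8,-18,0],"hand": 0},{"turn": [0,0,0],"translation": [14,-31,0],"hand": 0},{"turn": [0,0,0],"translation": [15,-34,0],"hand": 0},{"turn": [0,0,0],"translation": [15,-34,0],"hand": 0},{"turn": [0,0,0],"translation": [15,-34,0],"hand": 0}]'

```text
time_s: 13.43
eef_pos: [549.8, 165.2, 86.1]
ee_rot: [-0.001, -0.001, 1.0, -0.0]
force: [1.4, -0.2, -4.0]
grip_width: 0.409
grip_force: 70.4
```

Request:
move_arm --moves '[{"turn": [0,0,0],"translation": [15,-34,0],"hand": 0},{"turn": [0,0,0],"translation": [15,-34,0],"hand": 0},{"turn": [0,0,0],"translation": [15,-34,0],"hand": 0},{"turn": [0,0,0],"translation": [15,-34,0],"hand": 0},{"turn": [0,0,0],"translation": [15,-34,0],"hand": 0},{"turn": [0,0,0],"translation": [15,-33,0],"hand": 0},{"turn": [0,0,0],"translation": [14,-30,0],"hand": 0},{"turn": [0,0,0],"translation": [9,-20,0],"hand": 0},{"turn": [0,0,0],"translation": [0,0,0],"hand": 0},{"turn": [0,0,0],"translation": [0,0,0],"hand": 0}]'

```text
time_s: 14.27
eef_pos: [438.1, -87.2, 86.5]
ee_rot: [-0.0, 0.001, 1.0, 0.0]
force: [-0.4, -0.2, -2.6]
grip_width: 0.407
grip_force: 70.5
```

```bash
python3 chk.py 240 150 345 227 12
```

```text
0.41068122338327223 [438.3599279  -86.43253672  86.4809142 ] [-0.31633201 -0.44683014 -3.48080622]
circle [433.4 -85.9] D 91.5 24 42
```

```bash
cat > chk2.py <<'E'
from meas import *
import sys
from scipy.optimize import least_squares
x0,y0,x1,y1=map(int,sys.argv[1:5]); zt=float(sys.argv[5]); Rr=float(sys.argv[6])
c=capture("scene"); s=sense(); e=np.array(s["eef_pos"]); print(np.round(e,1),s["force"][2])
k=8; im=cv2.resize(c["image"][y0:y1,x0:x1],None,fx=k,fy=k,interpolation=cv2.INTER_CUBIC)
q=max(cv2.findContours(red(im),0,1)[0],key=cv2.contourArea).reshape(-1,2); print("box",(q.min(0)/k+[x0,y0]),(q.max(0)/k+[x0,y0]))
q=(q+.5)/k-.5+[x0,y0]
q=q[q[:,1]>q[:,1].max()-0.35*(np.ptp(q[:,0]))]
for z in (zt,zt-6):
    w=np.array([ray(c,u,v,z)[:2] for u,v in q])
    r=least_squares(lambda p:np.hypot(*(w-p).T)-Rr,w.mean(0)+[-10,5],loss="soft_l1"); print(z,np.round(r.x,1),"rms",round(np.sqrt(np.mean(r.fun**2)),2))
E
python3 chk2.py 240 150 345 227 99 34
```

```text
[438.5 -86.   86.4] -2.9015442296474987
box [283.125 181.875] [306.25 203.25]
99.0 [447. -88.] rms 5.52
93.0 [440.5 -85.9] rms 5.5
```

```bash
python3 - <<'E'
from meas import *
c=capture("scene")
cv2.imwrite("pics/g7.png",cv2.resize(c["image"][160:230,255:345],None,fx=6,fy=6,interpolation=cv2.INTER_CUBIC))
e=np.array(sense()["eef_pos"]);f=K(c);R=np.array(c["R"])
for k in range(4):
    a=k*np.pi/2; p=R@np.array([438+5.5+34*np.cos(a),-86-2.4+34*np.sin(a),e[2]+15])+c["t"]; print(6*(f*p[0]/p[2]+c["cx"]-255),6*(f*p[1]/p[2]+c["cy"]-160))
E
```

```text
263.8909933925712 242.74691355692283
303.5687823539221 179.2755777351727
209.72187673470467 158.2816987397701
167.60444068919162 220.3964818078577
```

View pics/g7.png

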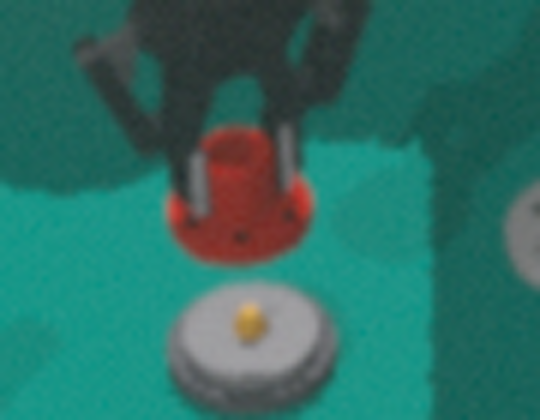

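The medium flange is held upright at crop (240,200), with the seat below at (250,335). It is aligned within about 2 mm of prediction.

Request:
move_arm --moves '[{"turn": [0,0,0],"translation": [0,-0.5,12],"hand": 0},{"turn": [0,0,0],"translation": [0,0,18],"hand": 0},{"turn": [0,0,0],"translation": [0,0,14],"hand": 0},{"turn": [0,0,0],"translation": [0,0,8],"hand": 0},{"turn": [0,0,0],"translation": [0,0,5],"hand": 0},{"turn": [0,0,0],"translation": [0,0,4],"hand": 0},{"turn": [0,0,0],"translation": [0,0,3],"hand": 0},{"turn": [0,0,0],"translation": [0,0,2],"hand": 0},{"turn": [0,0,0],"translation": [0,0,1],"hand": 0},{"turn": [0,0,0],"translation": [0,0,0],"hand": 0}]'

```text
time_s: 15.25
eef_pos: [438.6, -87.1, 19.6]
ee_rot: [0.0, -0.0, 1.0, -0.0]
force: [0.8, -0.0, -3.1]
grip_width: 0.405
grip_force: 70.5
```

Request:
move_arm --moves '[{"turn": [0,0,0],"translation": [0,0,1],"hand": 0},{"turn": [0,0,0],"translation": [0,0,1],"hand": 0},{"turn": [0,0,0],"translation": [0,0,1],"hand": 0},{"turn": [0,0,0],"translation": [0,0,0],"hand": 0}]'

```text
time_s: 15.58
eef_pos: [438.4, -87.0, 16.3]
ee_rot: [-0.0, -0.0, 1.0, 0.0]
force: [-1.0, 0.9, -3.6]
grip_width: 0.404
grip_force: 70.5
```

Request:
move_arm --moves '[{"turn": [0,0,0],"translation": [0,0,0.7],"hand": 0},{"turn": [0,0,0],"translation": [0,0,0.6],"hand": 0},{"turn": [0,0,0],"translation": [0,0,0],"hand": 0}]'

```text
time_s: 15.83
eef_pos: [438.5, -87.1, 15.2]
ee_rot: [0.0, -0.0, 1.0, -0.0]
force: [-0.5, -0.6, -1.7]
grip_width: 0.407
grip_force: 70.7
```

Request:
move_arm --moves '[{"turn": [0,0,0],"translation": [0,0,0.6],"hand": 0},{"turn": [0,0,0],"translation": [0,0,0],"hand": 0}]'

```text
time_s: 16.0
eef_pos: [438.6, -87.1, 15.2]
ee_rot: [0.0, -0.0, 1.0, -0.0]
force: [-3.9, -0.0, 6.7]
grip_width: 0.404
grip_force: 71.7
```

Request:
move_arm --moves '[{"turn": [0,0,0],"translation": [0,0,-1],"hand": 0.5},{"turn": [0,0,0],"translation": [0,0,0],"hand": 0.6},{"turn": [0,0,0],"translation": [0,0,0],"hand": 0.8},{"turn": [0,0,0],"translation": [0,0,0],"hand": 1},{"turn": [0,0,0],"translation": [0,0,0],"hand": 1},{"turn": [0,0,0],"translation": [0,0,-10],"hand": 1},{"turn": [0,0,0],"translation": [0,0,-20],"hand": 1},{"turn": [0,0,0],"translation": [0,0,-30],"hand": 1},{"turn": [0,0,0],"translation": [0,0,-20],"hand": 1},{"turn": [0,0,0],"translation": [0,0,0],"hand": 1}]'

```text
time_s: 16.83
eef_pos: [440.4, -87.9, 99.0]
ee_rot: [0.003, -0.0, 1.0, -0.001]
force: [0.5, -0.3, 0.1]
grip_width: 0.997
grip_force: 0.0
```

```bash
python3 - <<'E'
from meas import *
c=capture("scene"); W=world(c);s=sense();print(s["eef_pos"],s["force"])
m=red(c["image"]);m[:, :270]=0; m[:,325:]=0; m[:180]=0; m[228:]=0
v,u=np.nonzero(m);P=W[v,u];k=(P[:,2]<37)&(P[:,2]>20); d=P[k]
A=np.c_[d[:,:2],np.ones(k.sum())];r=np.linalg.lstsq(A,d[:,2],rcond=None)[0];print(k.sum(),"tilt",r[:2],"z",np.median(d[:,2]))
for o in blobs(c,(190,200,250,270),10,red): print(o)
cv2.imwrite("pics/g8.png",cv2.resize(c["image"][160:270,200:330],None,fx=5,fy=5,interpolation=cv2.INTER_CUBIC))
E
```

```text
[439.44586115 -87.46141119  97.0394392 ] [-0.30521639  0.00074185  0.52380036]
208 tilt [-0.04227784  0.02607266] z 27.74679522205482
([221, 244], 'hullcen', [450.1, -318.4], 'D', np.float64(57.0), 'circ', [448.8, -320.2, 75.7])
```

View pics/g8.png

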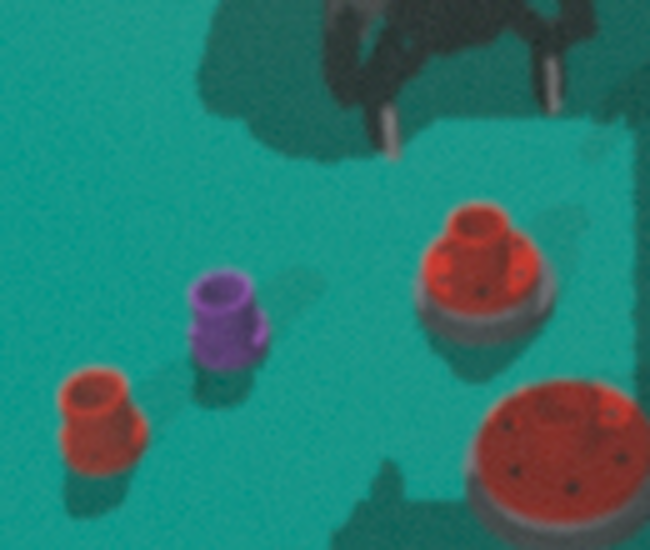

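Medium is seated flat (crop (482,270)). The small red flange at crop (100,425) is the red one, next to the purple look-alike at (228,325), so it is the one to take.

Request:
move_arm --moves '[{"turn": [0,0,0],"translation": [-2,-20,0],"hand": 1},{"turn": [0,0,0],"translation": [-3,-36,0],"hand": 1},{"turn": [0,0,0],"translation": [-3,-36,0],"hand": 1},{"turn": [0,0,0],"translation": [-3,-36,0],"hand": 1},{"turn": [0,0,0],"translation": [-3,-36,0],"hand": 1},{"turn": [0,0,0],"translation": [-3,-36,10],"hand": 1},{"turn": [0,0,0],"translation": [0,-22,10],"hand": 1},{"turn": [0,0,0],"translation": [0,-8,10],"hand": 1},{"turn": [0,0,0],"translation": [0,0,0],"hand": 1},{"turn": [0,0,0],"translation": [0,0,0],"hand": 1}]'

```text
time_s: 17.72
eef_pos: [455.1, -315.7, 64.4]
ee_rot: [-0.001, -0.0, 1.0, 0.001]
force: [0.2, 0.3, 0.4]
grip_width: 0.998
grip_force: 0.0
```

Request:
move_arm --moves '[{"turn": [0,0,0],"translation": [-1,-1.5,15],"hand": 1},{"turn": [0,0,0],"translation": [0,0,15],"hand": 1},{"turn": [0,0,0],"translation": [0,0,15],"hand": 1},{"turn": [0,0,0],"translation": [0,0,12],"hand": 1},{"turn": [0,0,0],"translation": [0,0,7],"hand": 1},{"turn": [0,0,0],"translation": [0,0,3],"hand": 1},{"turn": [0,0,0],"translation": [0,0,0],"hand": 1},{"turn": [0,0,0],"translation": [0,0,0],"hand": 1}]'

```text
time_s: 18.38
eef_pos: [457.0, -318.5, -0.8]
ee_rot: [0.0, -0.001, 1.0, -0.0]
force: [0.0, -0.3, -0.0]
grip_width: 0.998
grip_force: 0.0
```

Request:
move_arm --moves '[{"turn": [0,0,0],"translation": [0,0,0],"hand": 0.7},{"turn": [0,0,0],"translation": [0,0,0],"hand": 0.6},{"turn": [0,0,0],"translation": [0,0,0],"hand": 0.5},{"turn": [0,0,0],"translation": [0,0,0],"hand": 0.4},{"turn": [0,0,0],"translation": [0,0,0],"hand": 0.3},{"turn": [0,0,0],"translation": [0,0,0],"hand": 0.1},{"turn": [0,0,0],"translation": [0,0,0],"hand": 0},{"turn": [0,0,0],"translation": [0,0,0],"hand": 0},{"turn": [0,0,0],"translation": [0,0,0],"hand": 0}]'

```text
time_s: 19.13
eef_pos: [456.9, -318.8, -0.7]
ee_rot: [0.0, -0.0, 1.0, -0.0]
force: [-0.2, 0.5, 5.3]
grip_width: 0.4
grip_force: 69.7
```

Request:
move_arm --moves '[{"turn": [0,0,0],"translation": [0,0,-8],"hand": 0},{"turn": [0,0,0],"translation": [0,0,-20],"hand": 0},{"turn": [0,0,0],"translation": [0,0,-30],"hand": 0},{"turn": [0,0,0],"translation": [0,0,-28],"hand": 0},{"turn": [0,0,0],"translation": [0,0,-14],"hand": 0},{"turn": [0,0,0],"translation": [0,15,0],"hand": 0},{"turn": [0,0,0],"translation": [1,28,0],"hand": 0},{"turn": [0,0,0],"translation": [1,35,0],"hand": 0},{"turn": [0,0,0],"translation": [1,35,0],"hand": 0},{"turn": [0,0,0],"translation": [1,35,0],"hand": 0}]'

```text
time_s: 19.97
eef_pos: [452.0, -169.0, 98.8]
ee_rot: [-0.0, -0.0, 1.0, 0.0]
force: [0.5, -1.0, -2.1]
grip_width: 0.403
grip_force: 70.1
```

Request:
move_arm --moves '[{"turn": [0,0,0],"translation": [1,35,0],"hand": 0},{"turn": [0,0,0],"translation": [1,35,0],"hand": 0},{"turn": [0,0,0],"translation": [1,35,0],"hand": 0},{"turn": [0,0,0],"translation": [1,35,0],"hand": 0},{"turn": [0,0,0],"translation": [1,35,0],"hand": 0},{"turn": [0,0,0],"translation": [1,35,0],"hand": 0},{"turn": [0,0,0],"translation": [1,35,0],"hand": 0},{"turn": [0,0,0],"translation": [0,35,0],"hand": 0},{"turn": [0,0,0],"translation": [0,35,0],"hand": 0},{"turn": [0,0,0],"translation": [0,35,0],"hand": 0}]'

```text
time_s: 20.8
eef_pos: [444.9, 181.2, 99.0]
ee_rot: [0.0, -0.0, 1.0, -0.0]
force: [1.5, 0.0, -2.4]
grip_width: 0.404
grip_force: 70.1
```

Request:
move_arm --moves '[{"turn": [0,0,0],"translation": [0,35,0],"hand": 0},{"turn": [0,0,0],"translation": [0,35,0],"hand": 0},{"turn": [0,0,0],"translation": [0,30,0],"hand": 0},{"turn": [0,0,0],"translation": [0,15,0],"hand": 0},{"turn": [0,0,0],"translation": [0,0,0],"hand": 0},{"turn": [0,0,0],"translation": [0,0,0],"hand": 0},{"turn": [0,0,0],"translation": [0,0,0],"hand": 0}]'

```text
time_s: 21.38
eef_pos: [445.1, 293.7, 98.6]
ee_rot: [-0.0, -0.0, 1.0, -0.0]
force: [0.5, 0.8, -2.3]
grip_width: 0.399
grip_force: 70.2
```

Request:
move_arm --moves '[{"turn": [0,0,0],"translation": [-1,6,10],"hand": 0},{"turn": [0,0,0],"translation": [0,0,18],"hand": 0},{"turn": [0,0,0],"translation": [0,0,15],"hand": 0},{"turn": [0,0,0],"translation": [0,0,8],"hand": 0},{"turn": [0,0,0],"translation": [0,0,3],"hand": 0},{"turn": [0,0,0],"translation": [0,0,0],"hand": 0},{"turn": [0,0,0],"translation": [0,0,0],"hand": 0}]'

```text
time_s: 21.97
eef_pos: [446.7, 300.4, 45.1]
ee_rot: [0.0, -0.0, 1.0, 0.0]
force: [-0.5, -0.6, -2.7]
grip_width: 0.401
grip_force: 70.2
```

```bash
python3 - <<'E'
from meas import *
c=capture("scene"); print(sense()["eef_pos"])
cv2.imwrite("pics/g9.png",cv2.resize(c["image"][135:205,365:455],None,fx=6,fy=6,interpolation=cv2.INTER_CUBIC))
E
```

```text
[446.77914909 300.55462836  45.29997707]
```

View pics/g9.png

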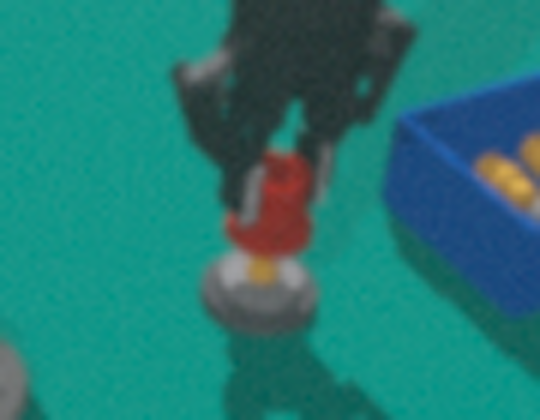

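The small flange is above its stub (crop (269,235) over (263,270)), aligned allowing for perspective.

Request:
move_arm --moves '[{"turn": [0,0,0],"translation": [0,0,6],"hand": 0},{"turn": [0,0,0],"translation": [0,0,6],"hand": 0},{"turn": [0,0,0],"translation": [0,0,5],"hand": 0},{"turn": [0,0,0],"translation": [0,0,4],"hand": 0},{"turn": [0,0,0],"translation": [0,0,2],"hand": 0},{"turn": [0,0,0],"translation": [0,0,1.5],"hand": 0},{"turn": [0,0,0],"translation": [0,0,1],"hand": 0},{"turn": [0,0,0],"translation": [0,0,0],"hand": 0}]'

```text
time_s: 22.68
eef_pos: [446.2, 300.5, 19.0]
ee_rot: [-0.0, -0.0, 1.0, -0.0]
force: [0.2, -0.1, -1.7]
grip_width: 0.397
grip_force: 70.2
```

Request:
move_arm --moves '[{"turn": [0,0,0],"translation": [0,0,0.7],"hand": 0},{"turn": [0,0,0],"translation": [0,0,0.6],"hand": 0},{"turn": [0,0,0],"translation": [0,0,0],"hand": 0}]'

```text
time_s: 22.93
eef_pos: [446.2, 300.5, 17.8]
ee_rot: [0.0, -0.0, 1.0, 0.0]
force: [-0.9, -0.1, -2.9]
grip_width: 0.4
grip_force: 70.2
```

Request:
move_arm --moves '[{"turn": [0,0,0],"translation": [0,0,0.6],"hand": 0},{"turn": [0,0,0],"translation": [0,0,0.5],"hand": 0},{"turn": [0,0,0],"translation": [0,0,0],"hand": 0}]'

```text
time_s: 23.18
eef_pos: [446.3, 300.5, 17.3]
ee_rot: [0.0, -0.0, 1.0, 0.0]
force: [-1.5, -1.8, 3.8]
grip_width: 0.399
grip_force: 71.0
```

Contact at the expected height. I release and retreat.

Request:
move_arm --moves '[{"turn": [0,0,0],"translation": [0,0,-0.5],"hand": 0.5},{"turn": [0,0,0],"translation": [0,0,0],"hand": 0.6},{"turn": [0,0,0],"translation": [0,0,0],"hand": 0.8},{"turn": [0,0,0],"translation": [0,0,0],"hand": 1},{"turn": [0,0,0],"translation": [0,0,0],"hand": 1},{"turn": [0,0,0],"translation": [0,0,-10],"hand": 1},{"turn": [0,0,0],"translation": [0,0,-20],"hand": 1},{"turn": [0,0,0],"translation": [0,0,-30],"hand": 1},{"turn": [0,0,0],"translation": [0,0,-30],"hand": 1},{"turn": [0,0,0],"translation": [0,0,-20],"hand": 1}]'

```text
time_s: 24.02
eef_pos: [446.9, 300.8, 130.7]
ee_rot: [0.002, -0.0, 1.0, 0.001]
force: [0.5, 0.1, 0.9]
grip_width: 0.997
grip_force: 0.0
```

Request:
move_arm --moves '[{"turn": [0,0,0],"translation": [0,0,-30],"hand": 1},{"turn": [0,0,0],"translation": [0,0,-20],"hand": 1},{"turn": [0,0,0],"translation": [0,0,0],"hand": 1},{"turn": [0,0,0],"translation": [0,0,0],"hand": 1},{"turn": [0,0,0],"translation": [0,0,0],"hand": 1}]'

```text
time_s: 24.43
eef_pos: [445.8, 300.3, 176.7]
ee_rot: [-0.001, -0.0, 1.0, -0.0]
force: [-0.4, 0.1, -0.3]
grip_width: 0.998
grip_force: 0.0
```

```bash
python3 - <<'E'
from meas import *
c=capture("scene"); W=world(c); im=c["image"]
for n,(x0,y0,x1,y1) in {"L":(270,228,350,290),"M":(270,180,325,228),"S":(385,150,432,200)}.items():
    m=np.zeros_like(red(im)); m[y0:y1,x0:x1]=red(im)[y0:y1,x0:x1]
    P=W[m>0]; d=P[(P[:,2]>23)&(P[:,2]<35)]; r=np.linalg.lstsq(np.c_[d[:,:2],np.ones(len(d))],d[:,2],rcond=None)[0]
    print(n,len(P),"disc z",round(np.median(d[:,2]),1),"tilt",np.round(r[:2],3),"top z",round(np.nanpercentile(P[:,2],97)))
cv2.imwrite("pics/g10.png",cv2.resize(im[130:290,200:480],None,fx=2.85,fy=2.85,interpolation=cv2.INTER_CUBIC))
E
```

```text
L 705 disc z 27.7 tilt [-0.007 -0.001] top z 58
M 334 disc z 27.7 tilt [-0.005  0.003] top z 58
S 158 disc z 28.2 tilt [-0.065  0.072] top z 58
```

View pics/g10.png

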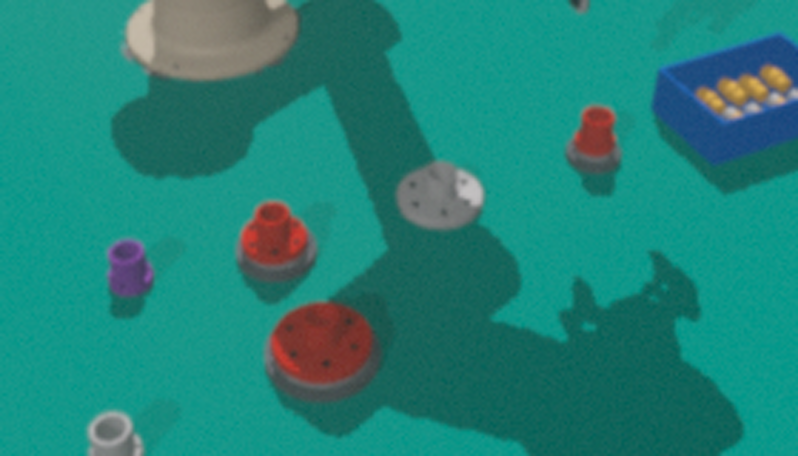

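All three red flanges are seated: large at (322,345), medium at (274,240) and small at (596,135). Neck-top height is 58 on each, and the plain and purple flanges have not moved.

```bash
python3 -c "from rig import finish_job; print(finish_job())"
```

```text
the job is handed in; nothing more can be done
None
```

I set the three red flanges on their matching seats in order (large, medium, small), released each one before taking the next, and handed the job in at about 24 s; heights from the last picture fit all three lying seated.

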